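# Index the jar carrier into its station and latch it

### The job

Push the jar carrier along its rails towards the latch until you feel it drop into the locating notches and sit fully home; then swing the latch round with a fingertip until it points straight back over the front edge of the carrier, and come away. Nothing is lifted: both open jars stay upright in the carrier untouched, and the loose things round the jig stay where they are.

Things in the scene. Friction and masses are not known exactly. Their poses are not given: they have to be found in the camera images.
- jig: Fixed low jig on the worktop: grey base plate 146 x 290 x 8 mm with two steel rails along its y axis. Origin: centre of the base's underside; z up; +y is the direction of travel, from the open rear end to the latch. Each rail has two notches 16 mm long, 6.5 mm deep; the carrier's four feet drop into them all at once at the station.
- rear_end (a point): Point fixed on the jig midway between the rear ends of the rails (jig x = 0, y = -145 mm), level with the rails' tops, 22.5 mm over the worktop. Rails: |x| = 30 to 54 mm, from here to y = 99 mm; between them is a free channel 60 mm wide down to the base (8 mm high). Aluminium fences beside the rails: inner faces at |x| = 57 mm, tops 40 mm over the worktop.
- station (a point): Point fixed on the jig at jig x = 0, y = 37 mm, z = 16 mm: where the carrier's origin lies when it has dropped home (with about 3 mm of play either way along the rails).
- carrier: Loose aluminium board on the rails, 0.42 to 0.72 kg, two jars in it. Plate 112 (x) x 110 (y) x 10 mm on four feet 9 mm high. Origin: plate centre, at the feet's undersides; axes as the jig's; plate from z = 9 to 19 mm, front end face at y = +55 mm. Starts on the rails 60 to 105 mm short of the station; slides with some 2 to 7 N; sinks 6.5 mm when it drops in, then the notch walls stop it.
- push_face (a point): Middle of the carrier's upright rear end face (carrier x = 0, y = -55 mm, z = 19 mm). The face is 112 mm wide, from z = 9 mm up to the top of the low push bar at z = 28.5 mm (carrier frame). Push here towards +y; low down is best, as a hard push high up could tip the board.
- latch (a joint): Angle (rad) of the black latch about an upright axis. 0: arm points to the jig's -x; pi/2 (stop at 1.6): to the jig's -y, over the carrier's front edge. Grows counter-clockwise; starts between -0.5 and 0, stays where left, turns with about 1 N. Arm 14 mm wide, 52 mm long; underside 38.5 mm over the worktop, 3.5 mm above the plate of a carrier that is home, but lower than one riding on the rails.
- latch_pivot (a point): Axis of the latch, at the top of its arm, 45.5 mm above the worktop; fixed on the jig at jig x = 0, y = 119 mm.
- latch_pin (a point): Centre of the top of the upright round pin on the latch arm, 12 mm thick, standing from 45.5 to 66.5 mm above the worktop, 45 mm from the latch axis: push it from the side.
- open_jar_1: Low white open cream jar, 43 mm across, 29 mm high, standing loose in the socket (5 to 6 mm deep) at x = -26, y = -14 mm of the carrier. Origin: centre of its underside.
- open_jar_2: The same kind of jar in the socket at x = +26, y = -14 mm of the carrier. Origin: centre of its underside.
- roll: Bystander: roll of labels lying flat on the worktop near the jig, 68 mm across, 29 mm high. Origin: centre of its underside.
- clock: Bystander: small square white timer lying on the worktop, 64 x 64 x 19 mm. Origin: centre of its underside.
- lid: Bystander: white jar lid lying on its top, 44 mm across, 15 mm high. Origin: centre of its underside.
- closed_jar: Bystander: white jar with black lid, 44 mm across, 35 mm high. Origin: centre of its underside.
Things that resemble listed ones, but are neither listed nor needed, are in the scene too. What is shaped like the carrier but red is not meant.

How it is judged:
On the way, in this order (a step that is already met when the one before it is completed fails the run):
1. the carrier has dropped home into the notches, the latch still open (z of carrier in the frame of station below 0.002 m and horizontal distance between carrier and station below 0.005 m and value of joint latch below 0.6 rad), for 0.2 s.
2. the latch is swung over the carrier (value of joint latch above 1.35 rad), for 0.2 s.
At the end, for the whole second after the job is handed in: The carrier lies level and still, sunk into the notches (within 2 mm in height and 5 mm in plan of the station), the latch points back over its front edge (joint above 1.35 rad), both jars stand upright in their sockets (z of carrier in the frame of station below 0.002 m and horizontal distance between carrier and station below 0.005 m and angle between carrier's own z axis and vertical below 0.03 rad and linear speed of carrier below 0.01 m/s and value of joint latch above 1.35 rad and angle between each of open_jar_1, open_jar_2's own z axis and vertical below 0.1 rad and z of each of open_jar_1, open_jar_2 in the frame of carrier below 0.017 m); the robot touches nothing.
It fails at once if the carrier is lifted off its rails or tipped (z of carrier in the frame of station above 0.014 m or angle between carrier's own z axis and vertical above 0.15 rad).
It fails at once if an open jar is touched by the robot, tipped or lifted out of its socket (contact force between any of the fingers, the arm and open_jar_1 above 0.5 N or contact force between any of the fingers, the arm and open_jar_2 above 0.5 N or angle between any of open_jar_1, open_jar_2's own z axis and vertical above 0.3 rad or z of any of open_jar_1, open_jar_2 in the frame of carrier above 0.02 m).
It fails at once if a loose thing beside the jig is moved (distance of any of roll, clock, lid, closed_jar from where it was at the start of the episode above 0.015 m).
It also fails if it takes over 56 s, if anything falls off the work surface, if the arm or the gripper's body presses on something with over 40 N, if the wrist force passes 120 N, or if a joint passes its speed limit or range.

### The arm

A 6-joint arm with a two-finger parallel gripper is mounted at the origin on a cart in front of the work surface, level with it; the furniture and walls round the work are solid. World frame = base frame: x ahead of the robot, y to its left, z up, the work surface at z = 0. Lengths are in m, angles in rad, forces in N, time in s.
With the tool pointing down it reaches from about 0.35 to 0.975 m from the base axis. Payload 4.9 kg.
Tool frame: the origin (TCP) lies at the very end of the fingers, on their centre line; the grasp point (between the pads) lies 19 mm behind it (grasp_offset is the distance from the TCP to the grasp point, in m); x points along the fingers, y is the direction in which the jaws open and shut, and the axes are right-handed (so a half turn about x gives the same grasp; the last joint's range is limited). The gripper opens to 85 mm and grips with 20 to 120 N. Pads are 22 mm wide; open, the fingers measure 114 mm over their backs; the gripper's body (76 mm by 85 mm) begins 54 mm behind the grasp point. The pads swing forward as they close: fully open they stand 13 mm farther back than shut.
Start: joints at [1.142, 0.053, 1.613, -0, 1.476, -0.119], TCP at [0.191, 0.595, 0.203] pointing down, gripper open.
Joint ranges: [-3.01, 3.01], [-1.01, 2.22], [0.06, 2.58], [-1.02, 4.17], [0.09, 2.62], [-3.14, 3.14]. Speed limits (rad/s): [2.57, 2.57, 3.14, 3.14, 3.14, 3.14].

### API

Orientations are given as a rotation vector (axis times angle).
In Python, from station import get_obs, get_image, camera_model, finish_job, grasp_offset gives the robot as it stands.
- The arm moves only by the shell command python3 -m crank 'ROWS' [OPENING] [FORCE]. ROWS is JSON, a list that holds one entry, the list of rows, each a list of 4 numbers: the shift along the world's x, y, z in m, then the turn about the world's z in degrees. In form: [[[dx, dy, dz, turn], ...]]. A call has 1 to 5 rows; each row is the pose to reach, as a shift and turn from the pose commanded when the call began; what a row does not reach only later rows make up. A row lasts 1/12 s, in which the tool goes at most 41.7 mm and 7.16 degrees, less where a joint would pass 70% of its speed; a pose out of reach is approached as far as the arm can. A call with a gripper value outside its range is refused whole. OPENING is the opening, from 0 (shut) to 1 (fully open), set as the call begins (- or left out, the last holds). The fingers move at their own pace and stop on an object; FORCE is the grip in N (left out, the last holds). Time passes only in rows, so rows that repeat a pose let the fingers close. It gives the time, the measured TCP pose, the force and the opening at its end, in the units of the state.
- get_obs(): the state, without advancing time (a new reading comes with each control period).
- get_image(name): name is "scene" or "top" or "wrist"; returns (picture, depth): 384x512x3 uint8, red, green, blue; 384x512 float32, m along the optical axis (not along the pixel's ray), 0 where there is no reading.
- camera_model(name): a dict with "fx", "fy", "cx", "cy" (pixels), "k1" (the pictures are not rectified: a ray, as slopes to the right and down, at radius r is drawn at 1 + k1 r^2 times it, then the intrinsics apply), "xyz" and "attitude" of the camera in the world. Camera axes: x right, y down, z forward; pixel columns grow to the right and rows downward; lengths in m; the calibration is good to about 2 mm. A picture is of the moment at which its call begins: read the wrist's pose just before it. camera_model takes no time and is no camera call; for the wrist camera it gives the pose at the moment of the call.
- finish_job(): hands the job in, once; it reports no verdict.
The state is a dict: "t": time; "q": joint angles; "dq": joint speeds; "effort": joint torques, N m; "tool_pos": TCP position; "tool_rot": TCP orientation; "contact_force": force on the tool from outside, world axes, zero at the start; "wrist_torque": the same for the moment, N m; "opening": finger opening in m.
Only numpy, scipy, OpenCV 4.12 (cv2) and the standard library are available. Lean on these libraries where they do the work, as an engineer would, in place of code of your own. Each camera call takes 0.05 s, during which the arm holds its last target.

## Working session

There is one attempt and no reset: what is moved stays moved. The work goes in short steps, Python scripts to look and compute and a shell command to move; the robot and the scene stay as the last step left them, time stands still between calls to the robot, and variables do not carry over. Pictures are saved under pics/ and viewed, and the job is handed in when it is done.

```bash
ls; mkdir -p pics; cat > h.py <<'E'
import numpy as np, cv2
from station import *
def save(name,fn):
    p,d=get_image(name); cv2.imwrite(f'pics/{fn}.png',p[:,:,::-1]); np.savez(f'pics/{fn}.npz',p=p,d=d,**{k:np.array(v) for k,v in camera_model(name).items()}); return p,d
E
python3 - <<'E'
from h import *
for n in ("scene","top","wrist"):
    m=camera_model(n); print(n,m); save(n,n+'0')
o=get_obs(); print(o['t'],o['tool_pos'],o['tool_rot'],o['opening'],grasp_offset)
E
```

```text
pics
scene {'fx': 426.01821171459045, 'fy': 426.01821171459045, 'cx': 255.81803008729827, 'cy': 189.76223126971888, 'k1': 0.008222492092430051, 'xyz': array([0.14272303, 0.39560785, 0.90090826]), 'attitude': array([-0.76697962,  2.66763692, -1.02227144])}
top {'fx': 454.67211349643765, 'fy': 454.67211349643765, 'cx': 250.01483811533515, 'cy': 192.66267272450258, 'k1': -0.03925541237647134, 'xyz': array([ 0.38863451, -0.26394489,  1.12873132]), 'attitude': array([-2.13825103,  2.17445977, -0.13319458])}
wrist {'fx': 297.97030444636795, 'fy': 297.97030444636795, 'cx': 256.1364552348456, 'cy': 192.03303245923846, 'k1': -0.003203307808008992, 'xyz': array([0.12512551, 0.61476922, 0.37375609]), 'attitude': array([2.35317739, 1.71622455, 0.23245367])}
0.15 [0.19030322 0.59474821 0.20160868] [ 0.24186821  1.55753451 -0.24439563] 0.0853282502839399 0.0187
```

View pics/scene0.png

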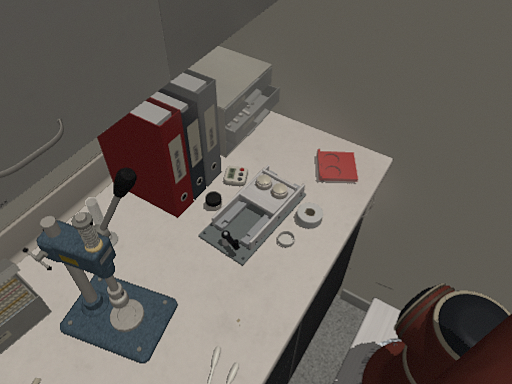

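View pics/top0.png

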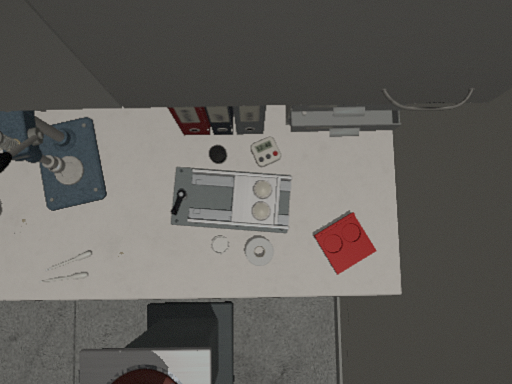

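View pics/wrist0.png

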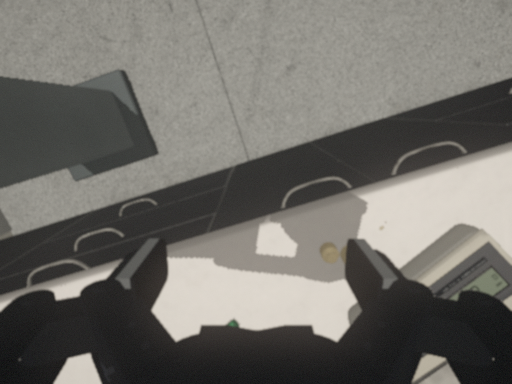

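```bash
cat >> h.py <<'E'
from scipy.spatial.transform import Rotation as R
def ray(fn,uv):
    z=np.load(f'pics/{fn}.npz'); u=np.atleast_2d(np.array(uv,float))
    s=np.c_[(u[:,0]-z['cx'])/z['fx'],(u[:,1]-z['cy'])/z['fy']]; x=s.copy()
    for _ in range(10): x=s/(1+z['k1']*(x**2).sum(1,keepdims=True))
    d=np.c_[x,np.ones(len(x))]
    return z['xyz'],R.from_rotvec(z['attitude']).apply(d)
def plane(fn,uv,h):
    c,d=ray(fn,uv); return c+d*((h-c[2])/d[:,2])[:,None]
def crop(fn,x0,y0,x1,y1,k):
    im=cv2.imread(f'pics/{fn}.png')[y0:y1,x0:x1]; cv2.imwrite(f'pics/{fn}_c.png',cv2.resize(im,None,fx=k,fy=k,interpolation=cv2.INTER_CUBIC))
E
python3 - <<'E'
from h import *
crop('top0',160,130,320,250,5)
crop('scene0',180,140,340,270,5)
E
```

```text
(no output)
```

View pics/top0_c.png

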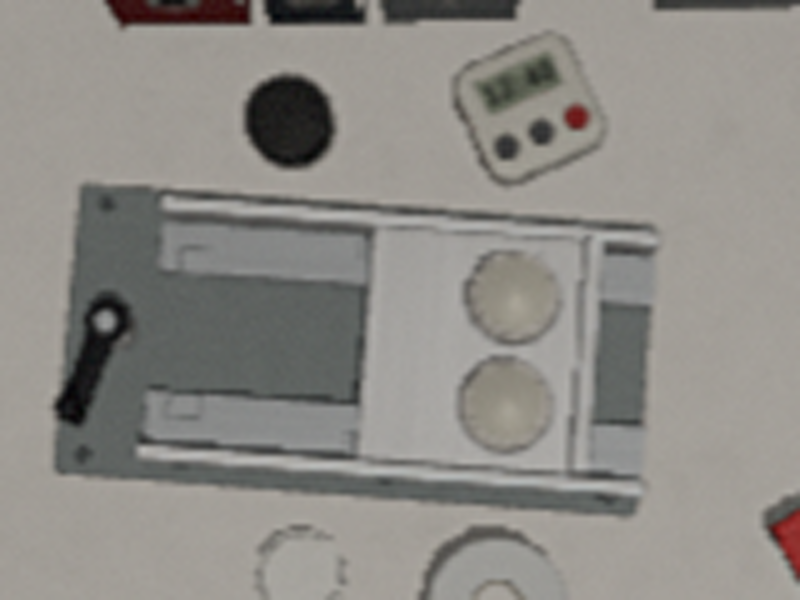

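View pics/scene0_c.png

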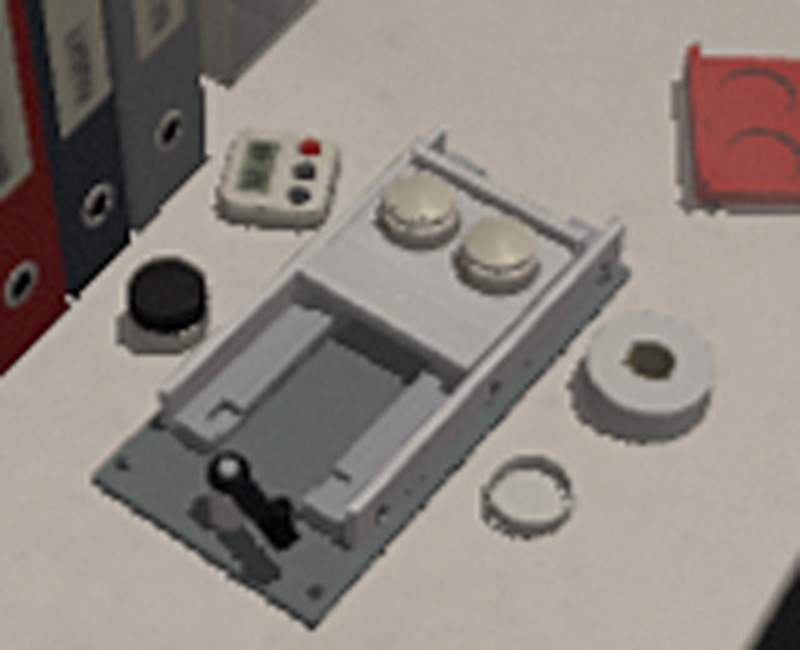

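```bash
python3 - <<'E'
from h import *
np.set_printoptions(precision=4,suppress=True)
c=lambda l,ox,oy:[(ox+(a+.5)/5-.5,oy+(b+.5)/5-.5) for a,b in l]
A=plane('top0',c([(85,185),(56,472),(633,515)],160,130),.008)
B=plane('scene0',c([(93,480),(313,628),(628,268)],180,140),.008)
for P in(A,B):
    print(P); print(np.linalg.norm(P[0]-P[1]),np.linalg.norm(P[2]-P[1]))
    ax=P[1]-P[2]; ay=P[0]-P[1]; print('yaw',np.degrees(np.arctan2(-ax[0],ax[1])),np.degrees(np.arctan2(ay[1],ay[0])),'centre',(P[0]+P[2])/2)
print('pivot',plane('top0',c([(105,319)],160,130),.0455),plane('scene0',c([(228,467)],180,140),.0455+.005))
print('pinT',plane('top0',c([(70,410)],160,130),.0665))
print('pushbar',plane('top0',c([(597,238),(585,470)],160,130),.051))
print('front',plane('top0',c([(374,228),(359,457)],160,130),.0415))
E
```

```text
[[ 0.598  -0.0808  0.008 ]
 [ 0.4545 -0.067   0.008 ]
 [ 0.4287 -0.351   0.008 ]]
0.1442017544784349 0.28517469033203685
yaw -5.195878597636456 -5.514728605702344 centre [ 0.5133 -0.2159  0.008 ]
[[ 0.5939 -0.0748  0.008 ]
 [ 0.4511 -0.0614  0.008 ]
 [ 0.4292 -0.3504  0.008 ]]
0.1434243876755945 0.2898775435305488
yaw -4.347649964128837 -5.364680738292217 centre [ 0.5116 -0.2126  0.008 ]
pivot [[ 0.5254 -0.0968  0.0455]] [[ 0.5214 -0.0939  0.0505]]
pinT [[ 0.48   -0.0837  0.0665]]
pushbar [[ 0.5599 -0.3338  0.051 ]
 [ 0.4488 -0.3254  0.051 ]]
front [[ 0.5681 -0.2266  0.0415]
 [ 0.4573 -0.218   0.0415]]
```

```bash
python3 -m crank '[[[0,0,0,0],[0,0,0,0]]]' 0 ; python3 - <<'E'
from h import *
o=get_obs(); print(o['t'],o['tool_pos'],R.from_rotvec(o['tool_rot']).as_matrix().round(3),o['opening'],o['contact_force'],o['q'])
E
```

```text
t: 0.32
tool_pos: [0.1905, 0.595, 0.2022]
tool_rot: [0.243, 1.557, -0.244]
contact_force: [-0.4, -0.6, 0.3]
opening: 0.064
0.3167 [0.19046382 0.59503439 0.20220452] [[-0.     0.305  0.952]
 [-0.001  0.952 -0.305]
 [-1.    -0.001 -0.   ]] 0.06399990967217667 [-0.41434988 -0.5587741   0.312568  ] [ 1.14199032e+00  5.29369554e-02  1.61332151e+00 -4.32556310e-05
  1.47601332e+00 -1.18989785e-01]
```

```bash
python3 -m crank '[[[0.012,-0.038,0,-3],[0.024,-0.076,0,-6],[0.036,-0.114,0,-9],[0.048,-0.152,0,-12],[0.06,-0.19,0,-15]]]' 0; python3 -m crank '[[[0.012,-0.038,0,-3],[0.024,-0.076,0,-6],[0.036,-0.114,0,-9],[0.048,-0.152,0,-12],[0.06,-0.19,0,-15]]]'
python3 -m crank '[[[0.013,-0.038,0,-3],[0.026,-0.076,0,-6],[0.039,-0.114,0,-9],[0.052,-0.152,0,-12],[0.065,-0.19,0,-15]]]'
```

```text
t: 0.73
tool_pos: [0.2506, 0.4036, 0.2024]
tool_rot: [0.449, 1.524, -0.449]
contact_force: [1.3, 0.5, 1.4]
opening: 0.0008
t: 1.15
tool_pos: [0.3105, 0.2136, 0.2027]
tool_rot: [0.653, 1.47, -0.652]
contact_force: [0.2, 0.5, -0.4]
opening: -0.0
t: 1.57
tool_pos: [0.3758, 0.0232, 0.203]
tool_rot: [0.855, 1.395, -0.853]
contact_force: [0.8, 0.7, 0.2]
opening: -0.0
```

```bash
python3 -m crank '[[[0.012,-0.038,0,-3],[0.024,-0.076,0,-6],[0.036,-0.114,0,-9],[0.048,-0.152,0,-13],[0.06,-0.19,0,-16]]]'; python3 -m crank '[[[0.012,-0.038,0,-3],[0.024,-0.076,0,-6],[0.036,-0.114,0,-9],[0.048,-0.152,0,-13],[0.06,-0.19,0,-16.4]]]'
python3 -m crank '[[[0.004,-0.007,-0.03,0],[0.004,-0.007,-0.06,0],[0.004,-0.007,-0.06,0]]]'
python3 - <<'E'
from h import *
o=get_obs(); print(o['t'],o['tool_pos'],R.from_rotvec(o['tool_rot']).as_matrix().round(3),o['contact_force'])
save('wrist','wrist1');save('top','top1');save('scene','scene1')
crop('top1',160,130,320,250,5)
crop('scene1',180,140,340,270,5)
E
```

```text
t: 1.98
tool_pos: [0.4357, -0.167, 0.2028]
tool_rot: [1.067, 1.293, -1.066]
contact_force: [1.2, 0.8, 0.2]
opening: 0.0002
t: 2.4
tool_pos: [0.4957, -0.3569, 0.2024]
tool_rot: [1.278, 1.164, -1.278]
contact_force: [1.0, -0.0, 0.7]
opening: 0.0006
t: 2.65
tool_pos: [0.4963, -0.3598, 0.1351]
tool_rot: [1.278, 1.178, -1.279]
contact_force: [-0.8, 1.5, -1.7]
opening: 0.0003
2.65 [ 0.49625438 -0.35977062  0.13505955] [[-0.009  0.996 -0.091]
 [ 0.008 -0.091 -0.996]
 [-1.    -0.01  -0.008]] [-0.7697024   1.51699393 -1.68897043]
```

View pics/wrist1.png

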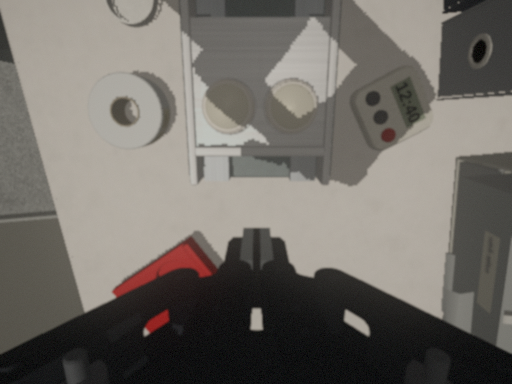

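View pics/top1_c.png

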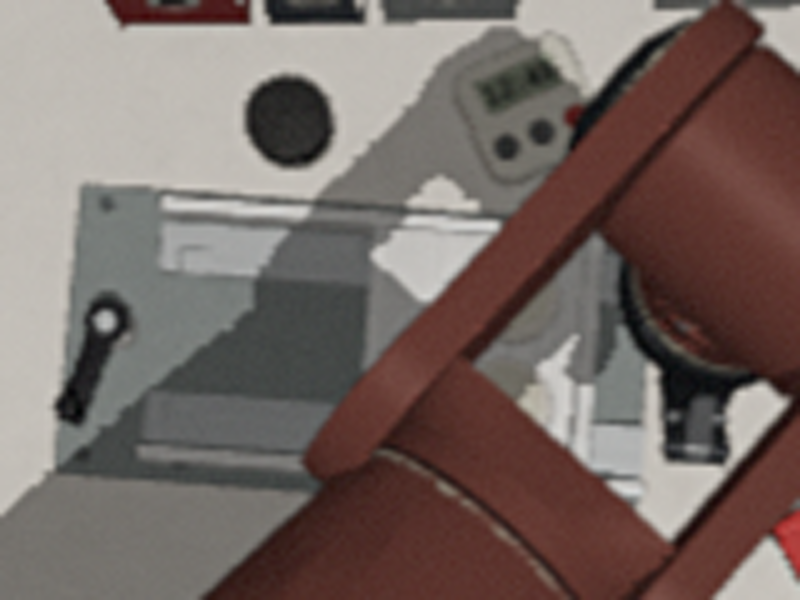

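View pics/scene1_c.png

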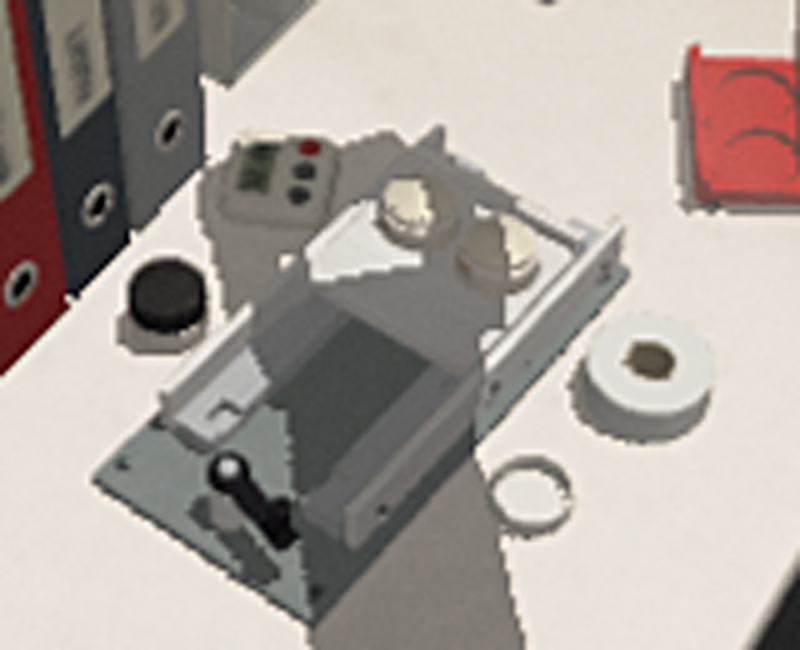

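```bash
python3 - <<'E'
from h import *
np.set_printoptions(precision=4,suppress=True)
F=plane('wrist1',[(196,184),(326,183)],.040); print(F,F.mean(0),np.linalg.norm(F[0]-F[1]))
B=plane('wrist1',[(196,156),(324,154)],.051); print('bar rear top',B,B.mean(0))
c=np.array([.5125,-.2145]);yh=np.array([.0854,.9963]);xh=np.array([.9963,-.0854])
for P in (F.mean(0),B.mean(0),get_obs()['tool_pos']): d=P[:2]-c; print(d@xh,d@yh)
crop('wrist1',170,100,350,220,4)
E
```

```text
[[ 0.4399 -0.3547  0.04  ]
 [ 0.5609 -0.3646  0.04  ]] [ 0.5004 -0.3597  0.04  ] 0.12142438641948095
bar rear top [[ 0.4461 -0.3273  0.051 ]
 [ 0.5576 -0.3356  0.051 ]] [ 0.5019 -0.3314  0.051 ]
0.00034665748014678116 -0.1456630182791138
-0.0006003483577620255 -0.11741126150244617
-0.00018748351958438908 -0.14764750662770454
```

View pics/wrist1_c.png

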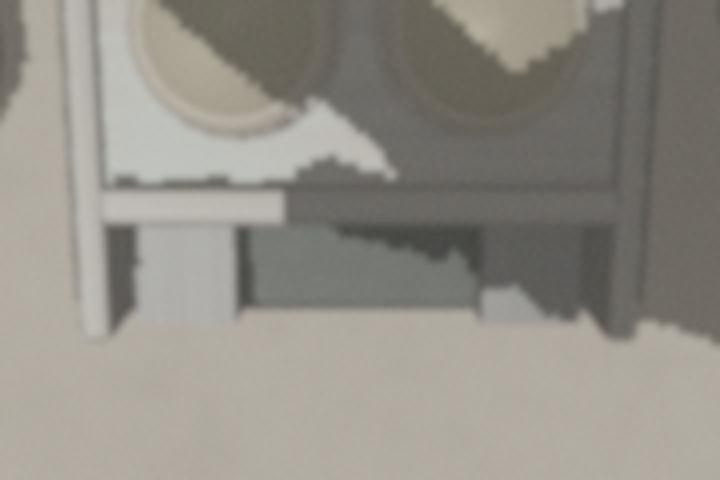

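```bash
python3 -m crank '[[[0,0,-0.03,0],[0,0,-0.06,0],[0,0,-0.08,0],[0,0,-0.1,0],[0,0,-0.1,0]]]'; python3 -m crank '[[[0,0,0,0],[0,0,0,0]]]'
```

```text
t: 3.22
tool_pos: [0.4984, -0.3601, 0.0407]
tool_rot: [1.275, 1.17, -1.276]
contact_force: [0.0, 0.7, -1.2]
opening: -0.0001
t: 3.38
tool_pos: [0.5012, -0.3629, 0.0459]
tool_rot: [1.274, 1.161, -1.273]
contact_force: [0.9, -0.6, 0.7]
opening: -0.0001
```

```bash
python3 -m crank '[[[0,0,-0.01,0],[0,0,-0.018,0],[0,0,-0.023,0],[0,0,-0.023,0],[0,0,-0.023,0]]]'; python3 -m crank '[[[0,0,0,0],[0,0,0,0]]]';python3 -m crank '[[[0,0,0,0],[0,0,0,0]]]'
```

```text
t: 3.8
tool_pos: [0.4991, -0.3614, 0.0188]
tool_rot: [1.275, 1.167, -1.276]
contact_force: [-0.0, -0.2, 0.4]
opening: -0.0
t: 3.97
tool_pos: [0.4998, -0.362, 0.0199]
tool_rot: [1.275, 1.165, -1.275]
contact_force: [-0.6, 0.3, -0.2]
opening: -0.0001
t: 4.13
tool_pos: [0.4997, -0.362, 0.02]
tool_rot: [1.275, 1.165, -1.275]
contact_force: [-0.4, 0.2, -0.1]
opening: 0.0
```

```bash
python3 -m crank '[[[0.0003,0.004,0,0],[0.0007,0.008,0,0],[0.001,0.012,0,0],[0.0013,0.016,0,0],[0.0017,0.02,0,0]]]'; python3 -m crank '[[[0.0003,0.004,0,0],[0.0007,0.008,0,0],[0.001,0.012,0,0],[0.0013,0.016,0,0],[0.0017,0.02,0,0]]]';python3 -m crank '[[[0.0003,0.004,0,0],[0.0007,0.008,0,0],[0.001,0.012,0,0],[0.0013,0.016,0,0],[0.0017,0.02,0,0]]]'
```

```text
t: 4.55
tool_pos: [0.5012, -0.3412, 0.0196]
tool_rot: [1.275, 1.166, -1.275]
contact_force: [0.5, -0.1, 0.7]
opening: -0.0002
t: 4.97
tool_pos: [0.5034, -0.3224, 0.0204]
tool_rot: [1.274, 1.163, -1.275]
contact_force: [-0.1, -5.3, 1.1]
opening: -0.0001
t: 5.38
tool_pos: [0.5051, -0.3024, 0.0203]
tool_rot: [1.274, 1.163, -1.275]
contact_force: [0.3, -5.8, 1.5]
opening: 0.0002
```

```bash
python3 - <<'E'
from h import *
np.set_printoptions(precision=4,suppress=True)
save('wrist','wrist2');save('scene','scene2')
print(get_obs()['tool_pos'],get_obs()['contact_force'])
crop('scene2',180,140,340,270,5)
E
```

```text
[ 0.5051 -0.3016  0.0202] [-0.8323 -2.6873  1.3482]
```

View pics/wrist2.png

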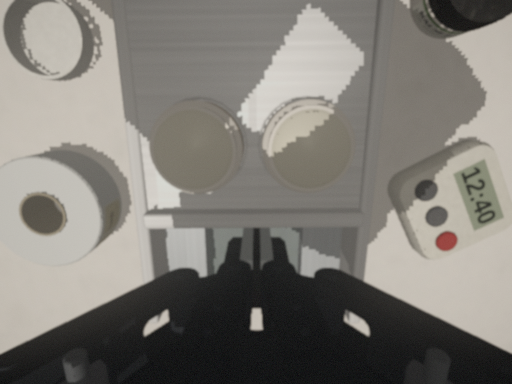

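View pics/scene2_c.png

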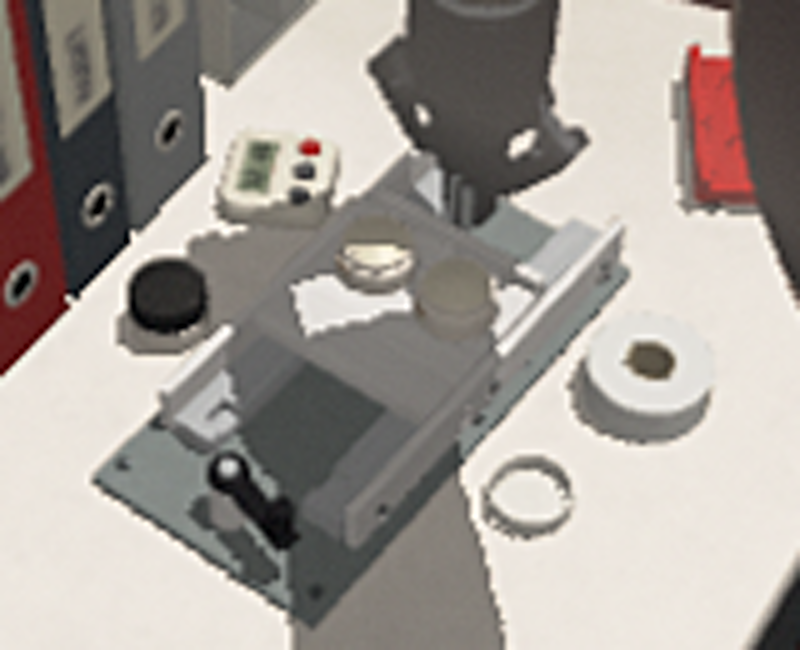

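```bash
python3 -m crank '[[[0.0003,0.004,0,0],[0.0007,0.008,0,0],[0.001,0.012,0,0],[0.0013,0.016,0,0],[0.0017,0.02,0,0]]]'; python3 -m crank '[[[0.0003,0.004,0,0],[0.0007,0.008,0,0],[0.001,0.012,0,0],[0.0013,0.016,0,0],[0.0017,0.02,0,0]]]';python3 -m crank '[[[0.0003,0.003,0,0],[0.0005,0.006,0,0],[0.0008,0.009,0,0]]]'; python3 -m crank '[[[0.0002,0.002,0,0],[0.0003,0.004,0,0]]]'
```

```text
t: 5.9
tool_pos: [0.5067, -0.2827, 0.0203]
tool_rot: [1.274, 1.163, -1.275]
contact_force: [-0.6, -6.3, 1.6]
opening: 0.0
t: 6.32
tool_pos: [0.5084, -0.2626, 0.0202]
tool_rot: [1.274, 1.163, -1.275]
contact_force: [-0.6, -5.8, 1.8]
opening: -0.0004
t: 6.57
tool_pos: [0.5092, -0.2536, 0.0203]
tool_rot: [1.274, 1.163, -1.275]
contact_force: [0.3, -5.5, 2.0]
opening: 0.0001
t: 6.73
tool_pos: [0.5096, -0.2497, 0.0203]
tool_rot: [1.274, 1.163, -1.275]
contact_force: [-0.6, -6.3, 2.4]
opening: -0.0001
```

```bash
for i in 1 ; do python3 -m crank '[[[0.0001,0.001,0,0],[0.0002,0.002,0,0]]]';python3 -m crank '[[[0.0001,0.001,0,0],[0.0002,0.002,0,0]]]';python3 -m crank '[[[0.0001,0.001,0,0],[0.0002,0.002,0,0]]]'; done
```

```text
t: 6.9
tool_pos: [0.5097, -0.2477, 0.0203]
tool_rot: [1.274, 1.163, -1.275]
contact_force: [0.0, -5.4, 1.5]
opening: -0.0003
t: 7.07
tool_pos: [0.51, -0.2458, 0.0202]
tool_rot: [1.274, 1.163, -1.275]
contact_force: [0.9, -5.9, 0.3]
opening: 0.0
t: 7.23
tool_pos: [0.5094, -0.2418, 0.0192]
tool_rot: [1.276, 1.167, -1.275]
contact_force: [0.4, -1.3, 1.6]
opening: -0.0001
```

```bash
python3 -m crank '[[[0,0,0,0],[0,0,0,0]]]';python3 -m crank '[[[0.0001,0.001,0,0],[0.0002,0.002,0,0]]]'; python3 - <<'E'
from h import *
save('wrist','wrist3');save('scene','scene3')
print(get_obs()['tool_pos'],get_obs()['contact_force'])
crop('scene3',180,140,340,270,5)
E
```

```text
t: 7.4
tool_pos: [0.5094, -0.2419, 0.0193]
tool_rot: [1.276, 1.167, -1.275]
contact_force: [-1.2, 1.0, 2.2]
opening: 0.0
t: 7.57
tool_pos: [0.5098, -0.2405, 0.0194]
tool_rot: [1.275, 1.166, -1.275]
contact_force: [0.4, -0.4, 0.1]
opening: -0.0003
[ 0.50982599 -0.24039894  0.01941542] [ 1.04897116 -0.5522797   0.6372773 ]
```

View pics/wrist3.png

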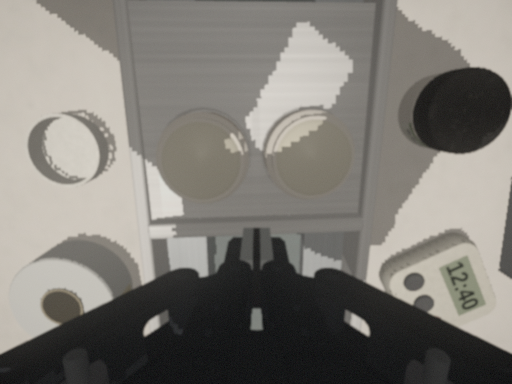

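View pics/scene3_c.png

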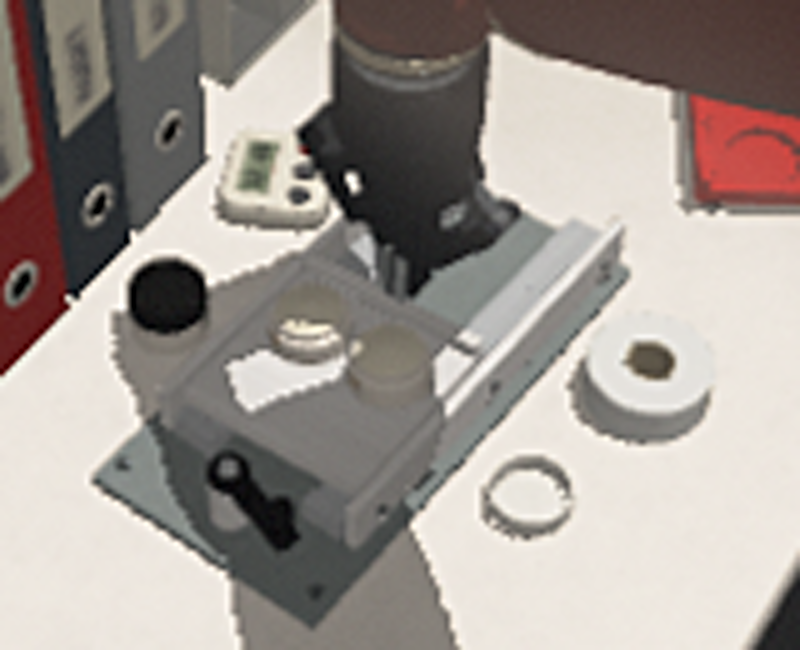

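```bash
python3 -m crank '[[[0.0001,0.001,0,0],[0.0002,0.002,0,0]]]';python3 -m crank '[[[0.0001,0.001,0,0],[0.0001,0.001,0,0]]]';python3 -m crank '[[[0.0001,0.001,0,0],[0.0001,0.001,0,0]]]'
```

```text
t: 7.83
tool_pos: [0.5101, -0.2386, 0.0195]
tool_rot: [1.275, 1.166, -1.275]
contact_force: [0.9, -0.8, 0.6]
opening: -0.0
t: 8.0
tool_pos: [0.5102, -0.2375, 0.0195]
tool_rot: [1.275, 1.166, -1.275]
contact_force: [0.2, -0.3, -0.1]
opening: -0.0001
t: 8.17
tool_pos: [0.5103, -0.2365, 0.0195]
tool_rot: [1.275, 1.166, -1.275]
contact_force: [-0.7, -0.2, 0.3]
opening: 0.0001
```

```bash
python3 - <<'E'
from h import *
np.set_printoptions(precision=4,suppress=True)
save('wrist','wrist4');save('scene','scene4')
def pt(fn,uv):
    c,d=ray(fn,uv); z=np.load(f'pics/{fn}.npz')['d']
    return np.array([c+d[i]*np.median(z[int(v)-2:int(v)+3,int(u)-2:int(u)+3]) for i,(u,v) in enumerate(uv)])
for fn in('wrist2','wrist4'): print(pt(fn,[(160,60),(250,50),(350,50),(250,110),(150,190),(350,200),(204,150),(308,150)]))
print(pt('scene4',[(236,222),(210,210),(240,205),(255,217),(262,234),(243,217)]))
for n in('scene4','wrist4'):print(n)
crop('scene4',180,140,340,270,5); crop('wrist4',100,0,400,260,2.6)
E
```

```text
[[ 0.4679 -0.2088  0.0425]
 [ 0.51   -0.2084  0.0425]
 [ 0.556  -0.2125  0.0426]
 [ 0.5074 -0.235   0.0426]
 [ 0.4517 -0.2703  0.0425]
 [ 0.5556 -0.2853  0.0424]
 [ 0.4865 -0.2497  0.064 ]
 [ 0.5311 -0.2537  0.0643]]
[[ 0.4733 -0.1439  0.0424]
 [ 0.5152 -0.1431  0.0399]
 [ 0.5628 -0.1468  0.0366]
 [ 0.5126 -0.17    0.0396]
 [ 0.4572 -0.2051  0.0426]
 [ 0.5625 -0.2222  0.036 ]
 [ 0.4915 -0.1849  0.0618]
 [ 0.5371 -0.1895  0.0587]]
[[ 0.5228 -0.1434  0.0391]
 [ 0.6204 -0.162   0.0034]
 [ 0.5364 -0.1831  0.0573]
 [ 0.4849 -0.1734  0.0531]
 [ 0.454  -0.1579  0.0213]
 [ 0.5162 -0.1658  0.0399]]
scene4
wrist4
```

View pics/wrist4_c.png

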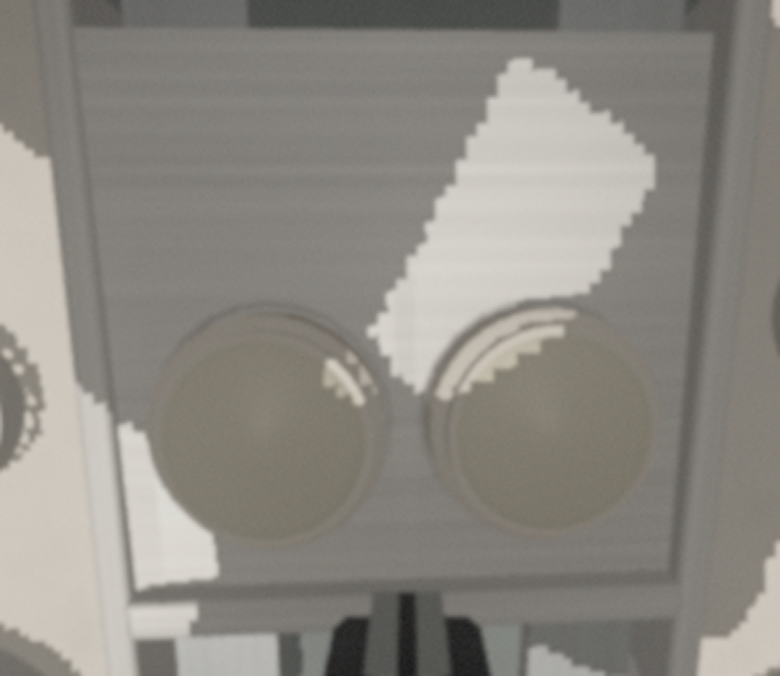

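View pics/scene4_c.png

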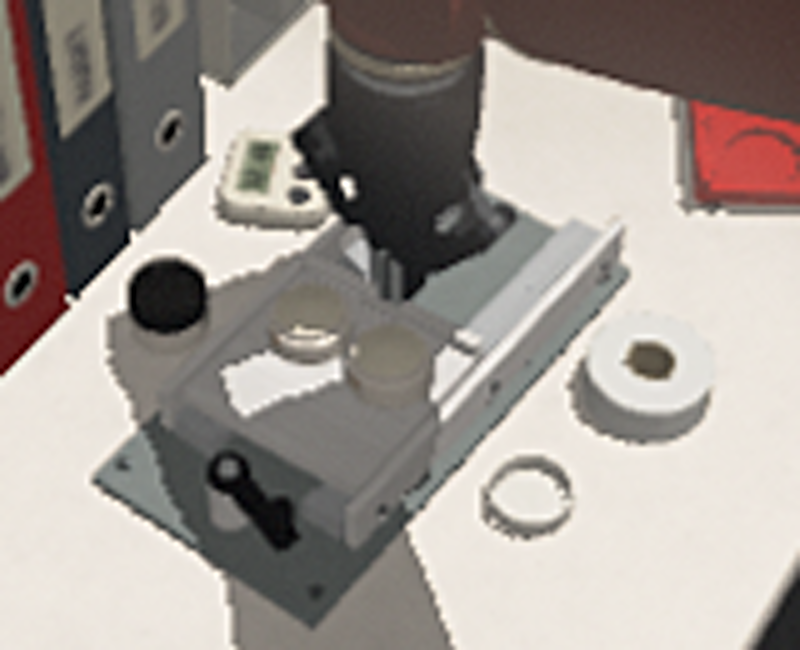

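```bash
python3 -m crank '[[[0,-0.003,0,0],[-0.001,-0.008,0,0],[-0.012,-0.007,0.004,0],[-0.024,-0.006,0.008,0],[-0.024,-0.006,0.008,0]]]';python3 -m crank '[[[0.0001,0.002,0,0],[0.0002,0.003,0,0],[0.0003,0.004,0,0]]]';python3 -m crank '[[[0.0001,0.001,0,0],[0.0002,0.002,0,0]]]'
```

```text
t: 8.68
tool_pos: [0.4852, -0.2432, 0.0278]
tool_rot: [1.275, 1.165, -1.276]
contact_force: [-0.0, -0.2, 0.5]
opening: -0.0002
t: 8.93
tool_pos: [0.487, -0.2388, 0.0275]
tool_rot: [1.275, 1.165, -1.275]
contact_force: [-0.2, -0.8, 0.4]
opening: -0.0001
t: 9.1
tool_pos: [0.4871, -0.2366, 0.0274]
tool_rot: [1.275, 1.166, -1.275]
contact_force: [-0.7, 0.7, -0.5]
opening: 0.0
```

```bash
python3 -m crank '[[[0.0001,0.001,0,0],[0.0001,0.001,0,0]]]';python3 -m crank '[[[0.0001,0.001,0,0],[0.0001,0.001,0,0]]]';python3 -m crank '[[[0.0001,0.001,0,0],[0.0001,0.001,0,0]]]'; python3 - <<'E'
from h import *
np.set_printoptions(precision=4,suppress=True)
save('wrist','wrist5')
E
```

```text
t: 9.27
tool_pos: [0.487, -0.2355, 0.0275]
tool_rot: [1.275, 1.166, -1.275]
contact_force: [0.9, -0.3, 0.1]
opening: -0.0003
t: 9.43
tool_pos: [0.4871, -0.2347, 0.0276]
tool_rot: [1.275, 1.165, -1.275]
contact_force: [-0.2, 0.7, -0.4]
opening: 0.0
t: 9.6
tool_pos: [0.4871, -0.2336, 0.0276]
tool_rot: [1.275, 1.165, -1.275]
contact_force: [0.4, -0.3, -0.5]
opening: 0.0001
```

View pics/wrist5.png

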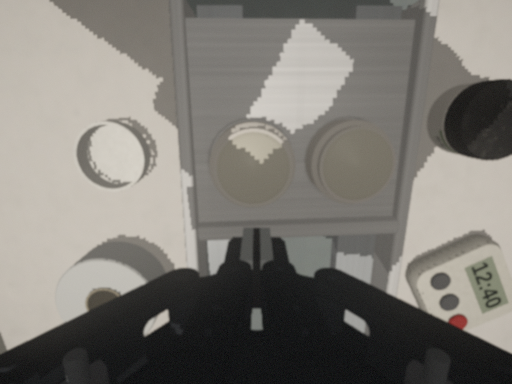

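```bash
python3 - <<'E'
from h import *
np.set_printoptions(precision=4,suppress=True)
def pt(fn,uv):
    c,d=ray(fn,uv); z=np.load(f'pics/{fn}.npz')['d']
    return np.array([c+d[i]*z[int(v),int(u)] for i,(u,v) in enumerate(uv)])
c=np.array([.5125,-.2145]);yh=np.array([.0854,.9963]);xh=np.array([.9963,-.0854])
def J(P): d=P[:,:2]-c; return np.c_[d@xh,d@yh,P[:,2]]*1000
np.set_printoptions(precision=1,suppress=True)
for fn,u1,u2 in(('wrist2',160,340),('wrist4',170,330),('wrist5',205,380)):
  print(fn,np.load(f'pics/{fn}.npz')['xyz'])
  for u in (u1,u2,247,257): print(u,[ (v,)+tuple(J(pt(fn,[(u,v)]))[0].round(1)) for v in range(206,250,3)])
print(J(get_obs()['tool_pos'][None]))
crop('wrist5',160,0,460,260,2.6)
E
```

```text
wrist2 [ 0.5 -0.2  0.2]
160 [(206, np.float64(-51.4), np.float64(-69.5), np.float64(42.4)), (209, np.float64(-51.5), np.float64(-71.1), np.float64(42.8)), (212, np.float64(-50.0), np.float64(-71.1), np.float64(47.5)), (215, np.float64(-48.7), np.float64(-71.2), np.float64(51.7)), (218, np.float64(-48.8), np.float64(-72.7), np.float64(52.0)), (221, np.float64(-49.3), np.float64(-74.8), np.float64(50.8)), (224, np.float64(-49.3), np.float64(-76.2), np.float64(51.4)), (227, np.float64(-49.3), np.float64(-77.7), np.float64(51.8)), (230, np.float64(-59.6), np.float64(-91.5), np.float64(22.6)), (233, np.float64(-59.3), np.float64(-92.9), np.float64(23.9)), (236, np.float64(-59.5), np.float64(-94.9), np.float64(24.0)), (239, np.float64(-59.3), np.float64(-96.4), np.float64(25.1)), (242, np.float64(-59.4), np.float64(-98.3), np.float64(25.2)), (245, np.float64(-59.7), np.float64(-100.5), np.float64(24.8)), (248, np.float64(-59.2), np.float64(-101.5), np.float64(26.8))]
340 [(206, np.float64(43.8), np.float64(-70.0), np.float64(42.7)), (209, np.float64(42.8), np.float64(-70.4), np.float64(46.
[... 9572 characters left out ...]
64(-23.8), np.float64(-14.1), np.float64(40.3)), (221, np.float64(-23.8), np.float64(-14.7), np.float64(43.5)), (224, np.float64(-23.8), np.float64(-15.1), np.float64(47.2)), (227, np.float64(-23.8), np.float64(-15.1), np.float64(51.3)), (230, np.float64(-23.9), np.float64(-11.1), np.float64(65.0)), (233, np.float64(-23.9), np.float64(-11.5), np.float64(67.8)), (236, np.float64(-23.9), np.float64(-11.4), np.float64(71.6)), (239, np.float64(-23.9), np.float64(-11.5), np.float64(74.6)), (242, np.float64(-23.9), np.float64(-11.4), np.float64(78.0)), (245, np.float64(-23.9), np.float64(-11.3), np.float64(81.2)), (248, np.float64(-23.9), np.float64(-11.1), np.float64(84.5))]
[[-23.6 -21.3  27.6]]
```

View pics/wrist5_c.png

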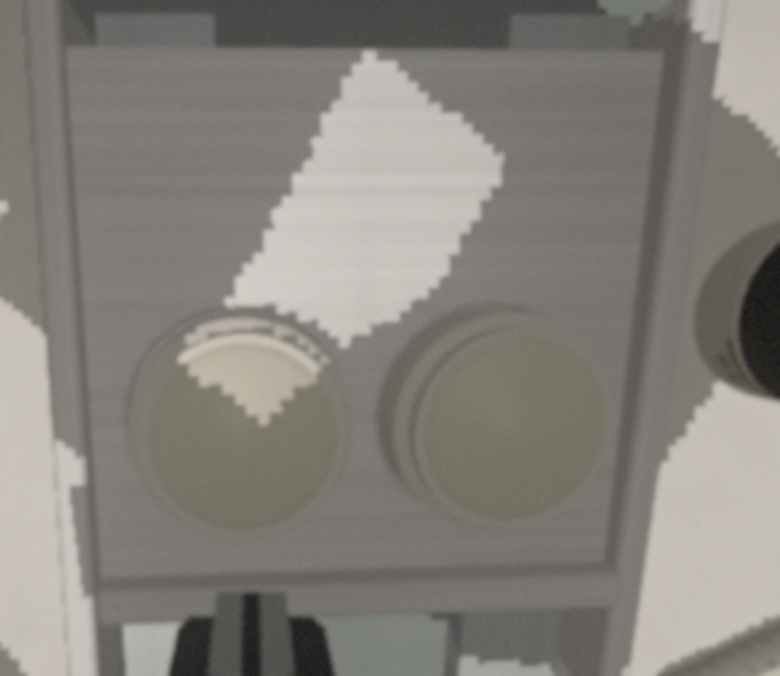

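```bash
python3 - <<'E'
from h import *
z=np.load('pics/wrist1.npz'); print(z['xyz'])
c,d=ray('wrist1',[(247,v) for v in range(215,300,5)])
for i,v in enumerate(range(215,300,5)): print(v,z['d'][v,247],(c+d[i]*z['d'][v,247]).round(4))
print(get_obs()['q'],get_obs()['t'])
E
python3 -c "
from h import *
crop('wrist1',180,200,340,320,5)"
```

```text
[ 0.50360396 -0.29452659  0.31069465]
215 0.32421553 [ 0.4819 -0.402   0.0044]
220 0.32555345 [ 0.4813 -0.4077  0.0046]
225 0.32750532 [ 0.4807 -0.4136  0.0042]
230 0.14438379 [ 0.4933 -0.3494  0.1762]
235 0.14001204 [ 0.4934 -0.35    0.1809]
240 0.13402587 [ 0.4936 -0.3498  0.187 ]
245 0.12848082 [ 0.4939 -0.3495  0.1927]
250 0.12571475 [ 0.4939 -0.3504  0.1958]
255 0.12176578 [ 0.494  -0.3506  0.1999]
260 0.11706674 [ 0.4942 -0.3503  0.2047]
265 0.11063487 [ 0.4946 -0.349   0.211 ]
270 0.107231036 [ 0.4947 -0.3491  0.2146]
275 0.10478728 [ 0.4948 -0.3495  0.2172]
280 0.102058135 [ 0.4948 -0.3498  0.2201]
285 0.09838424 [ 0.495  -0.3494  0.2238]
290 0.09786094 [ 0.4949 -0.3507  0.2247]
295 0.0971942 [ 0.4948 -0.3518  0.2257]
[-5.85107592e-01  2.90852708e-02  1.94697753e+00  2.41286171e-05
  1.16552874e+00 -4.95280163e-01] 9.65
```

View pics/wrist1_c.png

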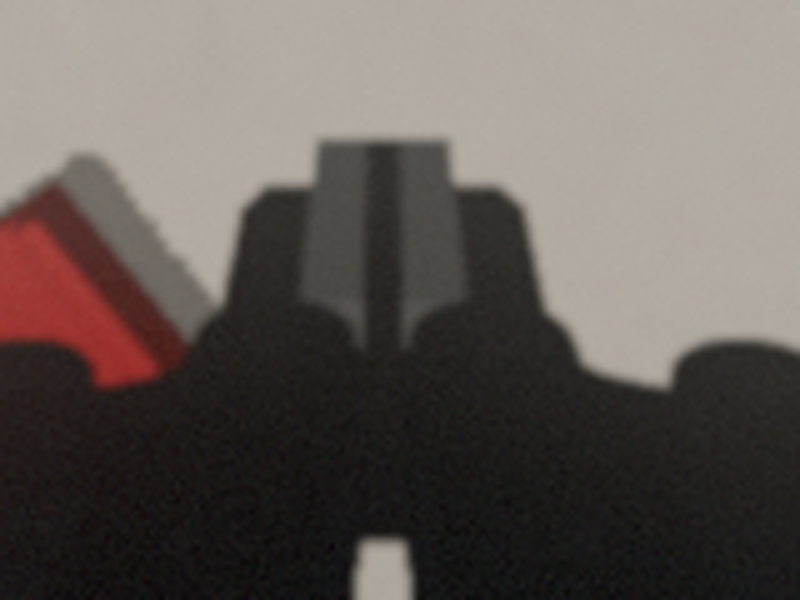

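```bash
python3 - <<'E'
from h import *
np.set_printoptions(precision=4,suppress=True)
save('scene','scene5'); crop('scene5',220,160,300,220,10)
z=np.load('pics/scene5.npz')['d']
for u in range(244,266,2):
    uv=[(u,v) for v in range(186,208,2)]; c,d=ray('scene5',uv)
    print(u,[f'{v}:'+','.join(str(int(round(1000*q))) for q in c+d[i]*z[v,u]) for i,(_,v) in enumerate(uv)])
E
```

```text
244 ['186:572,-256,41', '188:566,-248,44', '190:567,-249,34', '192:557,-234,47', '194:555,-231,43', '196:554,-229,37', '198:540,-207,59', '200:536,-201,59', '202:533,-197,58', '204:530,-192,57', '206:525,-185,58']
246 ['186:567,-260,40', '188:566,-258,34', '190:567,-258,26', '192:553,-237,47', '194:549,-231,46', '196:548,-230,39', '198:535,-210,59', '200:532,-205,58', '202:528,-199,59', '204:525,-195,57', '206:524,-192,53']
248 ['186:566,-268,34', '188:566,-267,26', '190:565,-267,18', '192:560,-258,22', '194:544,-233,47', '196:543,-231,42', '198:539,-226,41', '200:529,-209,56', '202:525,-203,56', '204:523,-200,53', '206:518,-193,55']
250 ['186:566,-278,25', '188:564,-276,19', '190:557,-263,27', '192:554,-259,24', '194:541,-238,44', '196:536,-231,47', '198:536,-231,38', '200:533,-226,37', '202:530,-221,36', '204:525,-213,38', '206:521,-207,39']
252 ['186:563,-283,21', '188:558,-275,24', '190:554,-269,24', '192:551,-264,22', '194:545,-255,26', '196:532,-234,46', '198:529,-230,44', '200:528,-228,38', '202:525,-224,36', '204:522,-218,35', '206:509,-197,56']
254 ['186:557,-285,23', '188:5
[... 560 characters left out ...]
:511,-230,39', '204:499,-210,59', '206:495,-204,59']
260 ['186:502,-224,113', '188:501,-222,108', '190:501,-222,99', '192:537,-284,11', '194:534,-280,8', '196:529,-271,11', '198:527,-269,6', '200:507,-233,46', '202:502,-226,49', '204:502,-225,41', '206:488,-203,64']
262 ['186:494,-220,121', '188:495,-222,110', '190:496,-223,102', '192:495,-222,96', '194:495,-223,88', '196:495,-222,81', '198:496,-224,70', '200:494,-222,65', '202:498,-228,49', '204:495,-225,45', '206:486,-209,59']
264 ['186:497,-234,106', '188:492,-226,109', '190:491,-225,102', '192:493,-228,92', '194:489,-223,91', '196:489,-222,84', '198:489,-222,76', '200:488,-222,70', '202:486,-219,65', '204:490,-226,48', '206:489,-225,41']
```

View pics/scene5_c.png

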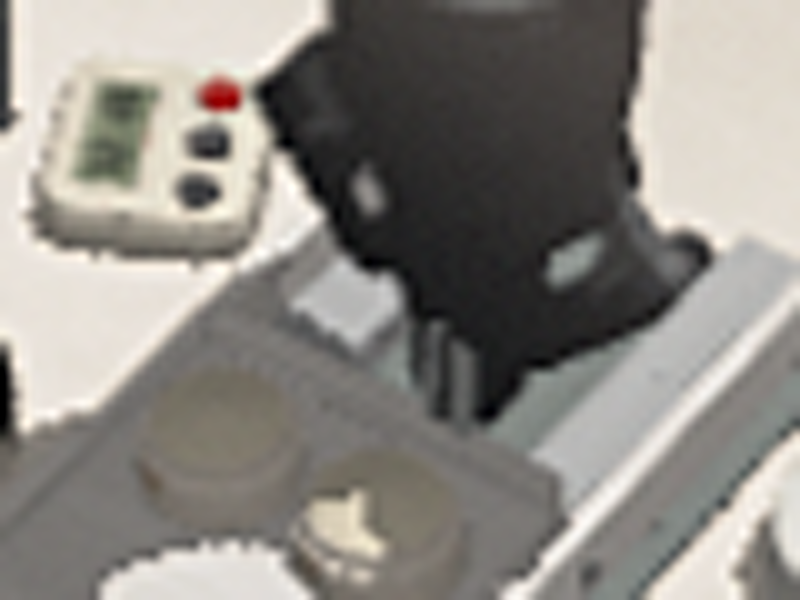

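```bash
python3 -m crank '[[[-0.0005,-0.006,0.004,0],[-0.001,-0.012,0.004,0],[-0.0015,-0.019,0.004,0],[-0.0015,-0.02,0.004,0]]]';python3 -m crank '[[[0,0,-0.01,0],[0,0,-0.02,0],[0,0,-0.03,0],[0,0,-0.03,0]]]'; python3 - <<'E'
from h import *
save('scene','scene6'); crop('scene6',220,160,300,220,10)
save('wrist','wrist6');
print(get_obs()['tool_pos'],get_obs()['contact_force'])
E
```

```text
t: 10.03
tool_pos: [0.4858, -0.2554, 0.032]
tool_rot: [1.276, 1.164, -1.276]
contact_force: [-0.6, -0.8, -0.8]
opening: 0.0001
t: 10.37
tool_pos: [0.4833, -0.252, -0.0022]
tool_rot: [1.275, 1.172, -1.277]
contact_force: [-0.4, 0.3, -0.8]
opening: 0.0
[ 4.84655623e-01 -2.52895182e-01  7.34838342e-05] [ 0.63021143  0.60872382 -0.30544736]
```

View pics/scene6_c.png

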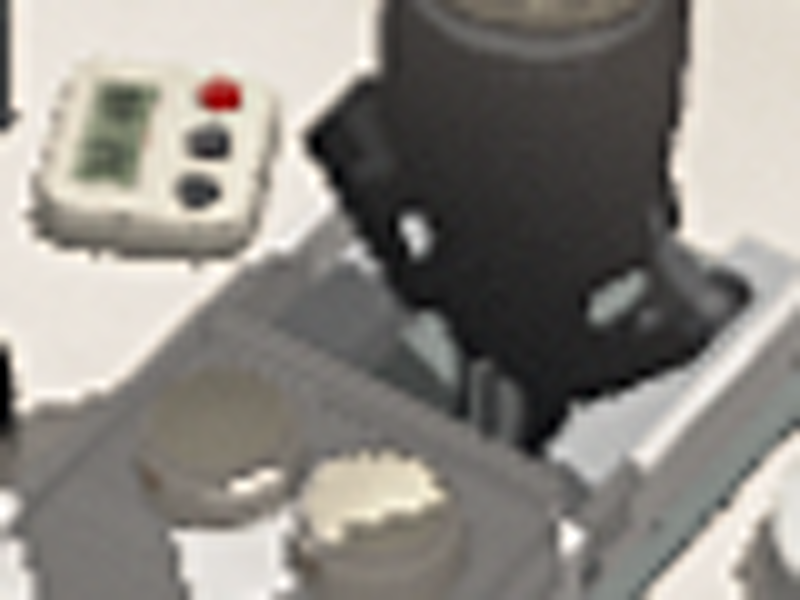

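View pics/wrist6.png

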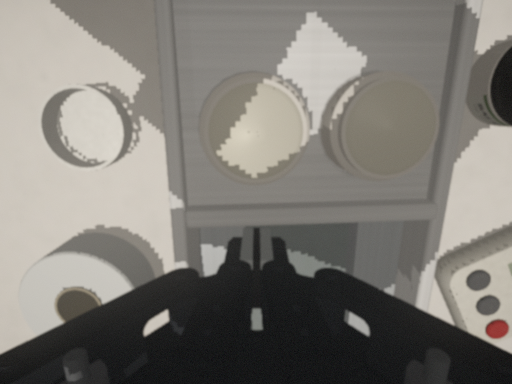

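```bash
python3 -m crank '[[[0,0,-0.005,0],[0,0,-0.011,0],[0,0,-0.011,0],[0,0,-0.011,0]]]'; python3 -m crank '[[[0.0002,0.003,0,0],[0.0004,0.006,0,0],[0.0005,0.008,0,0]]]';python3 -m crank '[[[0.0001,0.001,0,0],[0.0002,0.002,0,0]]]'
```

```text
t: 10.8
tool_pos: [0.4854, -0.2535, -0.0098]
tool_rot: [1.275, 1.166, -1.275]
contact_force: [0.1, 0.3, -1.0]
opening: 0.0002
t: 11.05
tool_pos: [0.4863, -0.2455, -0.0091]
tool_rot: [1.275, 1.165, -1.275]
contact_force: [-0.5, 0.2, 1.4]
opening: 0.0003
t: 11.22
tool_pos: [0.4865, -0.2442, -0.009]
tool_rot: [1.274, 1.164, -1.275]
contact_force: [-1.0, -1.7, -0.9]
opening: 0.0001
```

```bash
python3 -m crank '[[[0.0001,0.001,0,0],[0.0001,0.001,0,0]]]';python3 -m crank '[[[0.0001,0.001,0,0],[0.0001,0.001,0,0]]]';python3 -m crank '[[[0.0001,0.001,0,0],[0.0001,0.001,0,0]]]';python3 -m crank '[[[0.0001,0.001,0,0],[0.0001,0.001,0,0]]]'
```

```text
t: 11.38
tool_pos: [0.4866, -0.2433, -0.0091]
tool_rot: [1.274, 1.164, -1.275]
contact_force: [-1.4, -3.6, 0.5]
opening: 0.0
t: 11.55
tool_pos: [0.4867, -0.2424, -0.0091]
tool_rot: [1.274, 1.164, -1.275]
contact_force: [-1.3, -4.9, 1.7]
opening: -0.0004
t: 11.72
tool_pos: [0.4868, -0.2413, -0.0091]
tool_rot: [1.275, 1.164, -1.275]
contact_force: [-1.7, -5.3, 1.7]
opening: -0.0
t: 11.88
tool_pos: [0.487, -0.2402, -0.0091]
tool_rot: [1.275, 1.164, -1.275]
contact_force: [-1.1, -4.6, 1.3]
opening: 0.0005
```

```bash
cat > m.py <<'E'
from h import *
import sys
np.set_printoptions(precision=1,suppress=True)
fn=sys.argv[1]; save('wrist',fn)
o=get_obs(); print(o['t'],o['tool_pos']*1000,o['contact_force'])
z=np.load(f'pics/{fn}.npz')
v,u=np.mgrid[0:384:2,0:512:2]; uv=np.c_[u.ravel(),v.ravel()]; c,d=ray(fn,uv); P=c+d*z['d'][uv[:,1],uv[:,0]][:,None]
cc=np.array([.5125,-.2145]);yh=np.array([.0854,.9963]);xh=np.array([.9963,-.0854])
D=P[:,:2]-cc; X,Y,Z=D@xh*1e3,D@yh*1e3,P[:,2]*1e3
m=(abs(X)<50)&(Z>29)&(Z<48)&(Y>45)&(Y<90)
print('n',m.sum(),'front strip: left z',np.median(Z[m&(X<-35)]),'mid',np.median(Z[m&(abs(X)<10)]),'right',np.median(Z[m&(X>35)]))
m=(abs(X)<50)&(Z>29)&(Z<45)&(Y>-10)&(Y<0)
print('rear strip: left z',np.median(Z[m&(X<-35)]),'right',np.median(Z[m&(X>35)]))
m=(Z>29)&(Z<45)&(Y>-30)&(Y<120)
for a in(-40,0,40): s=m&(abs(X-a)<6); print(a,'max front y (home 92)',Y[s].max() if s.any() else None)
E
python3 m.py wrist7
```

```text
11.9333 [ 487.  -240.2   -9.1] [-1.8 -4.9  2.2]
n 6031 front strip: left z 36.00013689532822 mid 36.022075703160766 right 36.00656784852346
rear strip: left z 36.27503855626129 right 36.07630680244135
-40 max front y (home 92) 79.09051351821428
0 max front y (home 92) 79.08071450631476
40 max front y (home 92) 78.74127426975288
```

View pics/wrist7.png

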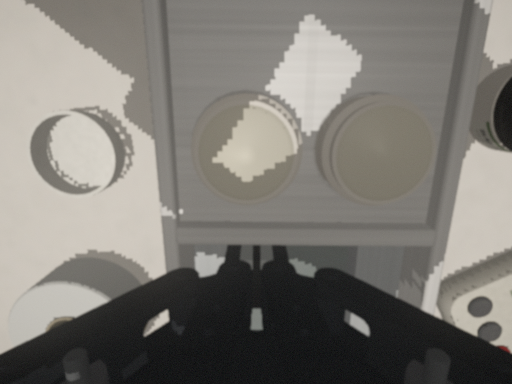

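```bash
python3 -m crank '[[[-0.0005,-0.006,0,0],[-0.001,-0.014,0,0],[-0.001,-0.016,0.02,0],[-0.001,-0.016,0.05,0],[-0.001,-0.016,0.08,0]]]'; python3 -m crank '[[[0,0,0.03,0],[0,0.03,0.04,0],[0,0.065,0.04,0],[0,0.1,0.04,0],[0,0.1,0.04,0]]]'; python3 m.py wrist8; python3 -c "
from h import *
save('scene','scene8');crop('scene8',180,140,340,270,5)"
```

```text
t: 12.35
tool_pos: [0.4844, -0.2548, 0.0696]
tool_rot: [1.277, 1.17, -1.276]
contact_force: [0.7, -0.1, 0.8]
opening: 0.0002
t: 12.77
tool_pos: [0.4852, -0.1509, 0.1101]
tool_rot: [1.275, 1.171, -1.271]
contact_force: [-0.1, 0.0, -1.2]
opening: -0.0001
12.8167 [ 485.4 -153.2  110.1] [-0.3 -0.8 -0. ]
n 1510 front strip: left z 35.848573931689415 mid 35.99395505881496 right 36.051952608677745
rear strip: left z nan right 36.07375917571723
-40 max front y (home 92) 119.28434450887055
0 max front y (home 92) 110.12392367034236
40 max front y (home 92) 88.3728228382818
  return _methods._mean(a, axis=axis, dtype=dtype,
  ret = ret.dtype.type(ret / rcount)
```

View pics/wrist8.png

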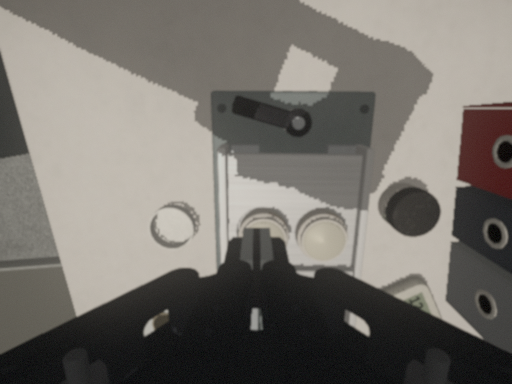

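View pics/scene8_c.png

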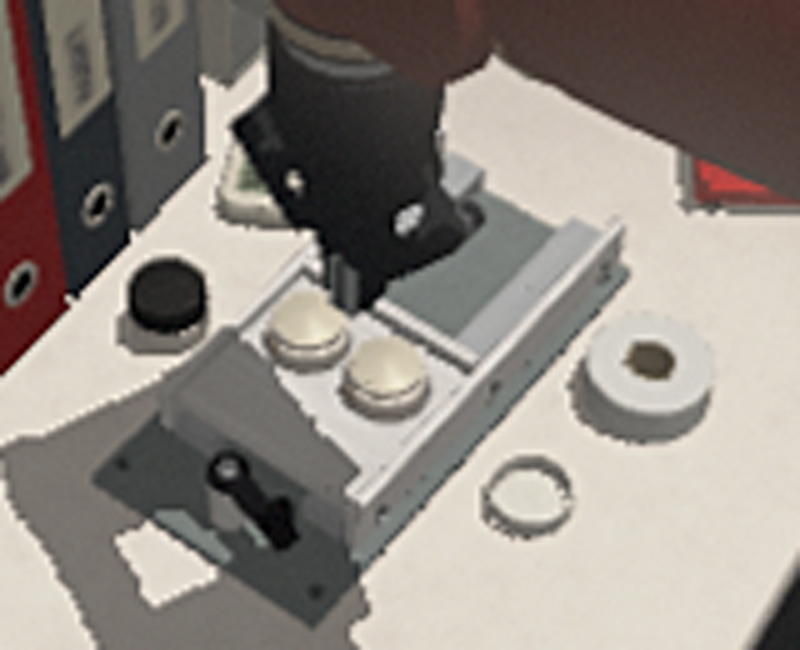

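```bash
python3 - <<'E'
from h import *
np.set_printoptions(precision=1,suppress=True)
crop('wrist8',210,80,330,160,6)
z=np.load('pics/wrist8.npz'); v,u=np.mgrid[85:145,220:320]; uv=np.c_[u.ravel(),v.ravel()]; c,d=ray('wrist8',uv); P=c+d*z['d'][uv[:,1],uv[:,0]][:,None]
cc=np.array([.5125,-.2145]);yh=np.array([.0854,.9963]);xh=np.array([.9963,-.0854])
D=P[:,:2]-cc; J=np.c_[D@xh,D@yh,P[:,2]]*1e3
m=(J[:,2]>62)&(J[:,2]<72); print('pin top',m.sum(),J[m].mean(0),J[m].std(0),P[m].mean(0)*1e3,uv[m].mean(0))
m=(J[:,2]>40)&(J[:,2]<60); print('arm',m.sum(),J[m].min(0),J[m].max(0))
E
```

```text
pin top 233 [-43.5 127.9  67. ] [3.  2.9 1. ] [480.1 -83.3  67. ] [240.8 106.1]
arm 1408 [-51.4 105.6  41. ] [  9.7 135.6  55.4]
```

View pics/wrist8_c.png

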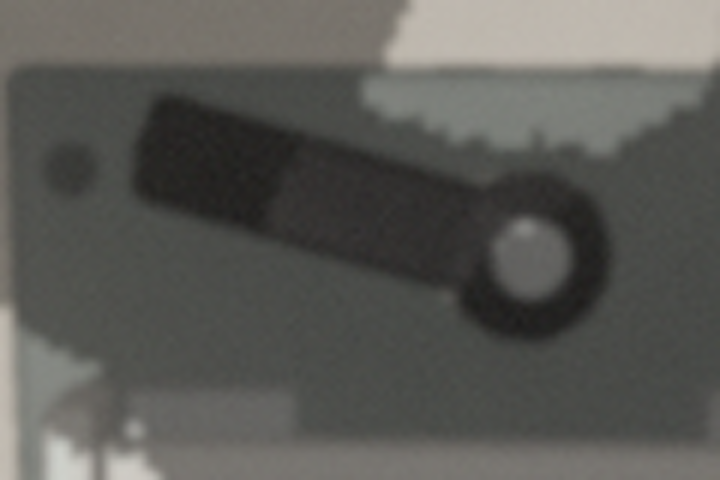

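```bash
python3 -m crank '[[[0,0.03,0,-4],[0.001,0.06,0,-8],[0.002,0.097,0,-11],[0.002,0.097,0,-11],[0.002,0.097,0,-11]]]'; python3 -m crank '[[[0,0,0,0],[0,0,0,0]]]'
```

```text
t: 13.28
tool_pos: [0.4878, -0.0584, 0.1103]
tool_rot: [1.412, 1.064, -1.413]
contact_force: [-0.3, -0.7, 0.3]
opening: -0.0001
t: 13.45
tool_pos: [0.4879, -0.0602, 0.1105]
tool_rot: [1.415, 1.062, -1.415]
contact_force: [-0.3, -0.2, 0.5]
opening: -0.0
```

```bash
python3 -m crank '[[[0,0.005,-0.015,0],[0,0.005,-0.035,0],[0,0.005,-0.055,0],[0,0.005,-0.07,0],[0,0.005,-0.075,0]]]'; python3 -m crank '[[[0,0,-0.01,0],[0,0,-0.02,0],[0,0,-0.021,0],[0,0,-0.021,0],[0,0,-0.021,0]]]'; python3 - <<'E'
from h import *
save('scene','scene9'); crop('scene9',190,190,270,250,10); save('top','top9'); crop('top9',150,150,250,225,8)
o=get_obs();print(o['tool_pos'],o['contact_force'])
E
```

```text
t: 13.87
tool_pos: [0.4857, -0.0546, 0.0328]
tool_rot: [1.413, 1.065, -1.419]
contact_force: [0.3, 1.0, -0.5]
opening: -0.0004
t: 14.28
tool_pos: [0.4883, -0.054, 0.0152]
tool_rot: [1.414, 1.062, -1.413]
contact_force: [-0.7, 0.5, 0.4]
opening: 0.0002
[ 0.48851221 -0.05395665  0.01549879] [0.03012511 0.2557788  0.64124927]
```

View pics/scene9_c.png

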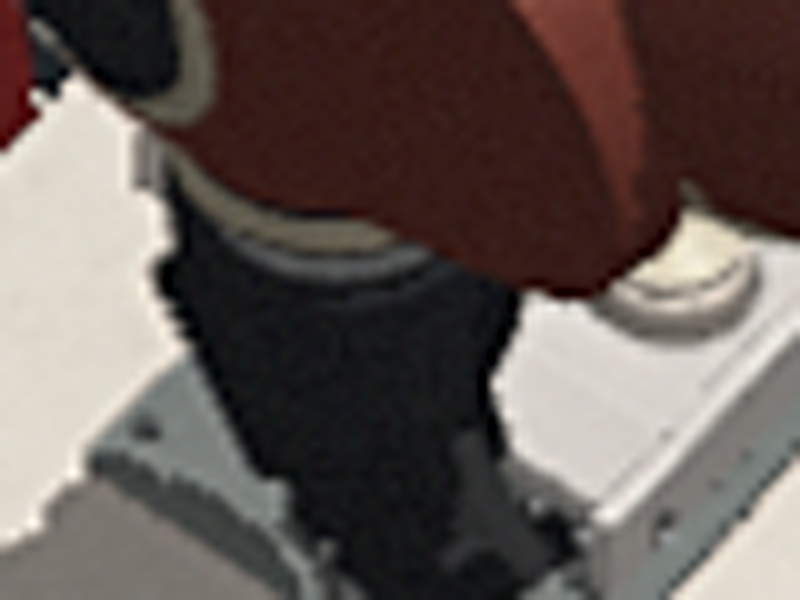

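```bash
python3 - <<'E'
import numpy as np
p=np.array([.5227,-.0960]); cur=np.array([.4885,-.0540]); prev=None
for k in range(0,20):
    deg=-11+6*k
    if deg>88: deg=88
    a=np.radians(deg)+np.pi-.0855
    u=np.array([np.cos(a),np.sin(a)]); t=np.array([-u[1],u[0]])
    q=p+.045*u-.017*t
    if k%5==0: base=cur if k==0 else last
    last=q
    print(deg,q.round(4),'rel to call start',((q-base)*1000).round(1), 'turn',deg-(-11 if k==0 else b0) if k%5 else '')
    if k%5==0: b0=deg
E
```

```text
-11 [ 0.4841 -0.0673] rel to call start [ -4.4 -13.3] turn 
-5 [ 0.4813 -0.0715] rel to call start [ -7.2 -17.5] turn 6
1 [ 0.479 -0.076] rel to call start [ -9.5 -22. ] turn 12
7 [ 0.4771 -0.0807] rel to call start [-11.4 -26.7] turn 18
13 [ 0.4758 -0.0855] rel to call start [-12.7 -31.5] turn 24
19 [ 0.4749 -0.0905] rel to call start [-0.8 -5. ] turn 
25 [ 0.4746 -0.0955] rel to call start [ -1.2 -10. ] turn 6
31 [ 0.4748 -0.1005] rel to call start [ -0.9 -15. ] turn 12
37 [ 0.4755 -0.1055] rel to call start [ -0.2 -20. ] turn 18
43 [ 0.4768 -0.1104] rel to call start [  1.  -24.9] turn 24
49 [ 0.4786 -0.1151] rel to call start [ 1.8 -4.7] turn 
55 [ 0.4808 -0.1196] rel to call start [ 4.  -9.2] turn 6
61 [ 0.4835 -0.1239] rel to call start [  6.7 -13.5] turn 12
67 [ 0.4866 -0.1278] rel to call start [  9.8 -17.4] turn 18
73 [ 0.4901 -0.1314] rel to call start [ 13.3 -21. ] turn 24
79 [ 0.494  -0.1346] rel to call start [ 3.9 -3.2] turn 
85 [ 0.4982 -0.1374] rel to call start [ 8.1 -6. ] turn 6
88 [ 0.5004 -0.1386] rel to call start [10.3 -7.2] turn 9
88 [ 0.5004 -0.1386] rel to call start [10.3 -7.2] turn 9
88 [ 0.5004 -0.1386] rel to call start [10.3 -7.2] turn 9
```

```bash
python3 -m crank '[[[-0.002,-0.006,-0.002,0],[-0.0044,-0.0133,-0.002,0],[-0.0044,-0.0133,-0.002,0]]]'; python3 -m crank '[[[-0.0028,-0.0042,0,6],[-0.0051,-0.0087,0,12],[-0.007,-0.0134,0,18],[-0.0083,-0.0182,0,24],[-0.0083,-0.0182,0,24]]]'; python3 - <<'E'
from h import *
save('wrist','wrist10'); o=get_obs();print(o['tool_pos'],o['contact_force'])
E
```

```text
t: 14.63
tool_pos: [0.4831, -0.0681, 0.0128]
tool_rot: [1.414, 1.062, -1.414]
contact_force: [-0.4, -0.2, 0.7]
opening: 0.0
t: 15.05
tool_pos: [0.475, -0.086, 0.0128]
tool_rot: [1.107, 1.271, -1.107]
contact_force: [0.5, 0.5, 0.1]
opening: 0.0001
[ 0.47499045 -0.08576817  0.01274305] [ 0.42307992 -0.51390308  0.13921559]
```

View pics/wrist10.png

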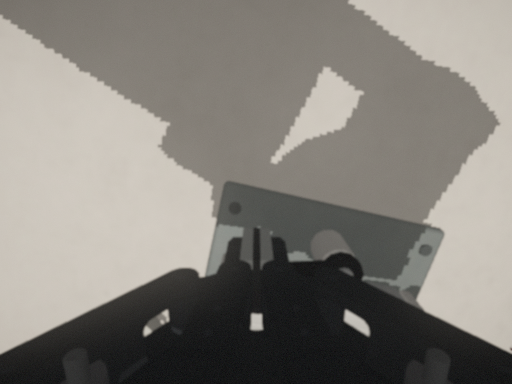

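```bash
python3 -m crank '[[[-0.0008,-0.005,0,6],[-0.0012,-0.01,0,12],[-0.0009,-0.015,0,18],[-0.0002,-0.02,0,24],[0.001,-0.0249,0,30]]]'; python3 - <<'E'
from h import *
save('wrist','wrist11');save('scene','scene11'); crop('scene11',180,140,340,270,5); o=get_obs();print(o['tool_pos'],o['contact_force'])
E
```

```text
t: 15.52
tool_pos: [0.4758, -0.11, 0.0126]
tool_rot: [0.709, 1.453, -0.708]
contact_force: [-0.3, 1.8, -0.4]
opening: -0.0002
[ 0.47606997 -0.1104925   0.01261722] [-0.35838579 -0.08924938  0.58659111]
```

View pics/wrist11.png

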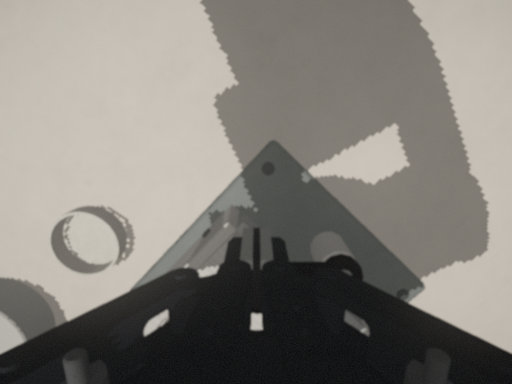

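View pics/scene11_c.png

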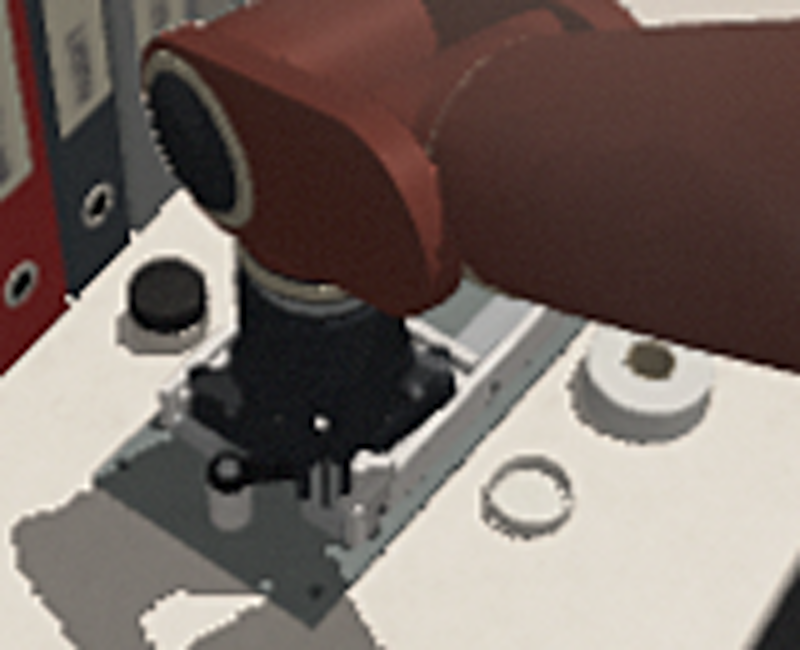

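```bash
python3 -m crank '[[[0.0018,-0.0047,0,6],[0.004,-0.0092,0,12],[0.0067,-0.0135,0,18],[0.0098,-0.0174,0,24],[0.0133,-0.021,0,30]]]'; python3 -m crank '[[[0.002,-0.0017,0,3],[0.0039,-0.0032,0,6],[0.006,-0.0046,0,9],[0.0081,-0.006,0,12],[0.0081,-0.006,0,12]]]'; python3 - <<'E'
from h import *
save('wrist','wrist12');save('scene','scene12'); crop('scene12',180,140,340,270,5); o=get_obs();print(o['tool_pos'],o['contact_force'],o['q'])
E
```

```text
t: 16.03
tool_pos: [0.4889, -0.131, 0.0124]
tool_rot: [0.303, 1.551, -0.303]
contact_force: [-0.8, -0.2, 0.7]
opening: -0.0001
t: 16.45
tool_pos: [0.4974, -0.1372, 0.0125]
tool_rot: [0.141, 1.567, -0.142]
contact_force: [-1.7, 0.5, 0.4]
opening: -0.0003
[ 0.49736972 -0.1369531   0.01248074] [0.01406545 0.16114891 0.12707553] [-4.13047418e-01 -5.36715217e-03  2.01098302e+00  3.49472761e-05
  1.13607226e+00 -1.80289572e+00]
```

View pics/wrist12.png

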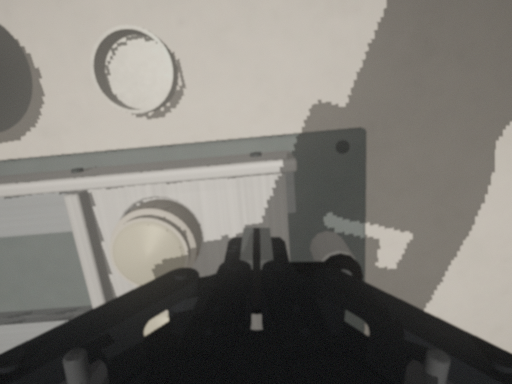

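View pics/scene12_c.png

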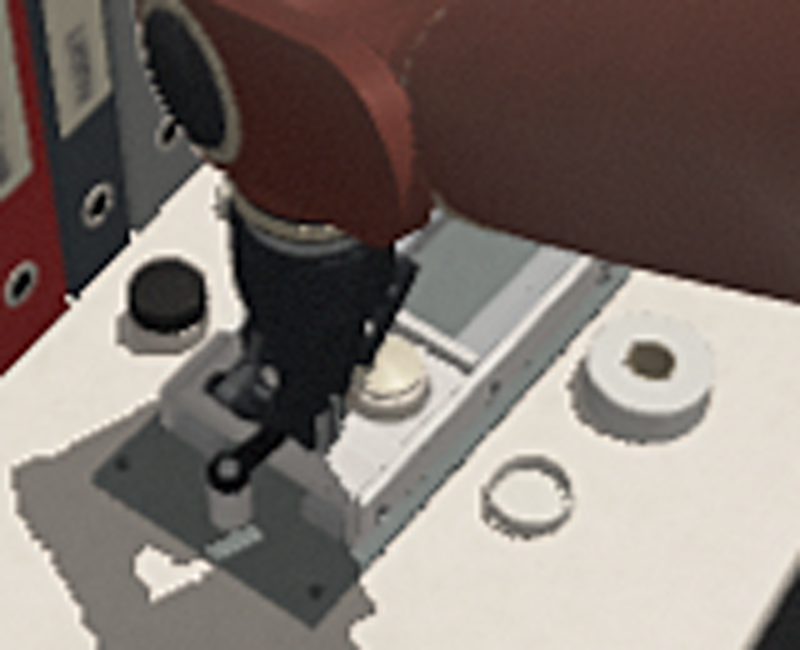

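```bash
python3 -m crank '[[[0.0015,-0.0008,0,2],[0.003,-0.0014,0,4],[0.003,-0.0014,0,4]]]'; python3 -m crank '[[[0.001,-0.0002,0,0],[0.001,-0.0002,0,0]]]'; python3 -m crank '[[[-0.005,0.001,0,0],[-0.015,0.002,0,0],[-0.022,0.003,0.01,0],[-0.022,0.003,0.04,0],[-0.022,0.003,0.08,0]]]';python3 -m crank '[[[-0.01,0,0.04,0],[-0.04,0.03,0.08,0],[-0.075,0.05,0.1,0],[-0.1,0.07,0.1,0],[-0.1,0.09,0.1,0]]]';  python3 - <<'E'
from h import *
save('wrist','wrist13');save('scene','scene13'); crop('scene13',180,140,340,270,5);save('top','top13'); crop('top13',160,130,320,250,5); o=get_obs();print(o['tool_pos'],o['contact_force'],o['q'])
E
```

```text
t: 16.8
tool_pos: [0.5003, -0.1385, 0.0126]
tool_rot: [0.086, 1.569, -0.086]
contact_force: [-0.5, -0.1, -0.2]
opening: -0.0002
t: 16.97
tool_pos: [0.5013, -0.1387, 0.0126]
tool_rot: [0.086, 1.569, -0.086]
contact_force: [-0.2, 0.3, -0.5]
opening: -0.0001
t: 17.38
tool_pos: [0.4752, -0.134, 0.0893]
tool_rot: [0.088, 1.577, -0.082]
contact_force: [0.4, -0.4, 0.6]
opening: 0.0005
t: 17.8
tool_pos: [0.3775, -0.0455, 0.1953]
tool_rot: [0.085, 1.564, -0.088]
contact_force: [1.0, 0.2, -0.2]
opening: -0.0002
[ 0.37878592 -0.04479267  0.1929823 ] [-0.75983245  0.5250443  -1.18870163] [-3.13580909e-01 -5.90431918e-01  2.15357516e+00  1.12131510e-04
  1.57552166e+00 -1.77882753e+00]
```

View pics/top13_c.png

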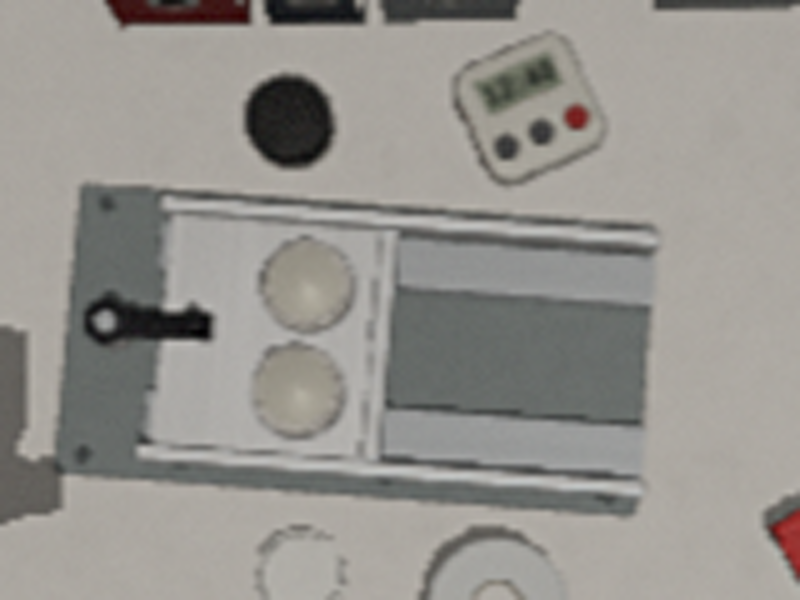

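View pics/scene13_c.png

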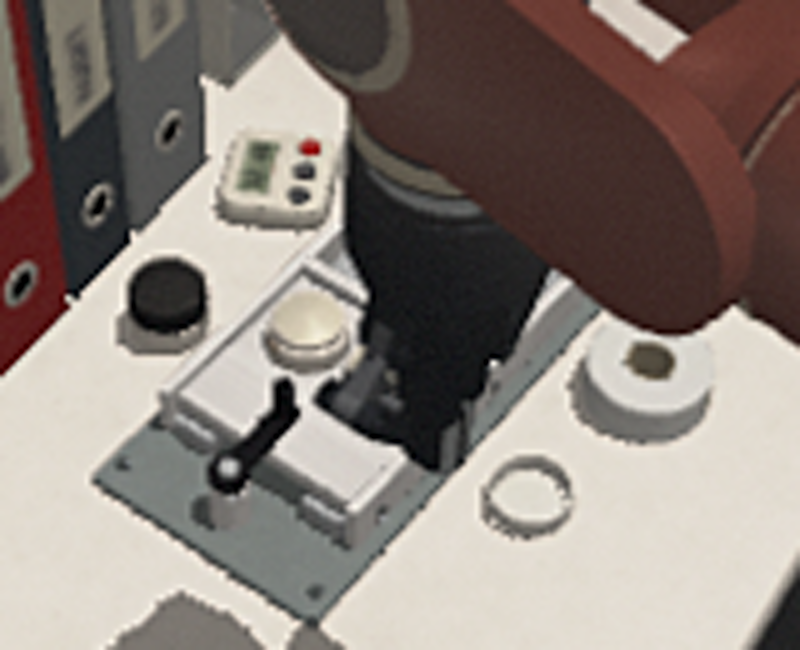

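```bash
python3 - <<'E'
from h import *
np.set_printoptions(precision=1,suppress=True)
c=lambda l,ox,oy:[(ox+(a+.5)/5-.5,oy+(b+.5)/5-.5) for a,b in l]
cc=np.array([.5125,-.2145]);yh=np.array([.0854,.9963]);xh=np.array([.9963,-.0854])
def J(P): D=P[:,:2]-cc; return np.c_[D@xh,D@yh]*1e3
print('rear bar (home -18)',J(plane('top13',c([(398,232),(381,460)],160,130),.0445)))
print('front (home 92)',J(plane('top13',c([(163,215),(149,445)],160,130),.035)))
a=J(plane('top13',c([(105,320),(210,325)],160,130),.0455)); d=a[1]-a[0]; print('latch',np.arctan2(-d[1],-d[0]))
z=np.load('pics/top13.npz'); p=c([(200,270),(200,420),(340,430),(345,250)],160,130)
cam,d=ray('top13',p); print('plate z',[1e3*(cam+d[i]*z['d'][int(round(v)),int(round(u))])[2].round(4) for i,(u,v) in enumerate(p)])
o=get_obs(); print(o['t'],o['contact_force'])
E
```

```text
rear bar (home -18) [[ 54.8 -19.1]
 [-55.5 -18.9]]
front (home 92) [[ 56.9  96.3]
 [-55.5  93.5]]
latch 1.5915862858521528
plate z [np.float64(34.1), np.float64(34.1), np.float64(37.400000000000006), np.float64(35.5)]
17.95 [-0.8  0.5 -1.2]
```

Carrier is home and level, the latch is at about 1.59 rad, and the arm is clear. Handing in.

```bash
python3 -m crank '[[[0,0,0,0],[0,0,0,0],[0,0,0,0]]]'; python3 -c "
from station import *
print(finish_job())"
```

```text
t: 18.2
tool_pos: [0.3794, -0.0463, 0.1919]
tool_rot: [0.085, 1.571, -0.085]
contact_force: [-0.6, -0.3, -0.2]
opening: 0.0003
the job is handed in; nothing more can be done
None
```

The carrier is home in the notches, the latch points back over its front edge, and the arm is clear. I handed the job in at about 18 s; no verdict was reported.

**What I did:** I pushed the carrier along the rails with shut fingers, at about 5–6 N. At first only its right-hand (+x) feet dropped in, leaving the board tilted by about 6 mm across its width. I backed off, lowered the fingers and pushed again nearer the left side until all four feet dropped in. Then I swung the latch round by its pin along its arc and withdrew.

**Last checks:**

| Check | Measured | Expected when home |
|---|---|---|
| Plate height, wrist depth, before the latch | 36.0–36.3 mm, level all over | 35 mm plus about 1 mm depth bias |
| Plate height, top camera, at the end | 34–37 mm | 35 mm |
| Rear face | y ≈ −19 mm | −18 mm |
| Front edge | y ≈ 93.5–96 mm | 92 mm |
| Latch angle | about 1.59 rad | above 1.35 rad |

In the last pictures both jars sat in their sockets. The bystanders looked unmoved, and the contact force was down to noise.

**Disagreements:**
- **Finger height:** the wrist and scene depth pictures both put the real fingertips about 37 mm above the reported tool point. During the first push the fingers therefore bore on the top of the push bar, and they slid over it after the half drop. I allowed for this offset in every later move.
- **Front edge:** it read 1.5–4 mm past its home position, while the rear face read 1 mm short. I put this down to calibration and pixel error, because the play in the notches is only about 3 mm. An earlier, rougher wrist reading put the same edge at 88 mm.

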